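# Clip the desk key onto the gated key hook and lock the gate

## Robot

A 6-joint arm with a two-finger parallel gripper is mounted at the origin on the work surface; the furniture and walls round the work are solid. World frame = base frame: x ahead of the robot, y to its left, z up, the work surface at z = 0. Lengths are in m, angles in rad, forces in N, time in s.
With the tool pointing down it reaches from about 0.35 to 0.925 m from the base axis. Payload 6.4 kg.
Tool frame: the origin (TCP) lies at the very end of the fingers, on their centre line; the grasp point (between the pads) lies behind it (env.pinch_z is the z of the grasp point in the tool frame, in m); z points along the fingers, y is the direction in which the jaws open and shut (so a half turn about z gives the same grasp; the last joint's range is limited). The gripper opens to 85 mm and grips with 20 to 120 N. Pads are 22 mm wide; open, the fingers measure 114 mm over their backs; the gripper's body (76 mm by 85 mm) begins 54 mm behind the grasp point. The pads swing forward as they close: fully open they stand 13 mm farther back than shut.
Start: joints at [1.134, 0.245, 1.558, -0, 1.339, -0.174], TCP at [0.169, 0.628, 0.231] pointing down, gripper open.
Joint ranges: [-3.13, 3.13], [-1.02, 2.26], [0.13, 2.54], [-0.95, 4.09], [0.21, 2.88], [-2.74, 2.74]. Speed limits (rad/s): [2.57, 2.57, 3.14, 3.14, 3.14, 3.14].

## Interface

Orientations are given as a rotation vector (axis times angle).
In Python, from rig import telemetry, read_camera, order, env gives the robot as it stands. The module is installed in compiled form; this text tells all that it offers.
- The arm moves only by the tool arm_command, never from a script. Its argument "steps" is a list of rows, each a list of 5 numbers: the gripper command: -1 is fully open, 1 is shut, values between are in proportion, then the shift along the tool's x, y, z scaled (see below), then the turn about the tool's z scaled (see below). In form: [[hand, dx, dy, dz, yaw], ...]. A call has 1 to 10 rows; each row is the pose to reach, as a shift and turn from the pose measured when the call began, along the tool's axes at that moment, turning the shorter way round; what a row does not reach only later rows make up. The controller multiplies each number of a shift by 150 mm and each number of a turn by pi rad. A row lasts 1/12 s, in which the tool goes at most 41.7 mm and 7.16 degrees, less where a joint would pass 70% of its speed; a pose out of reach is approached as far as the arm can. A call with a number of a shift or a turn outside -1 to 1 is refused whole. A call with a gripper value outside its range is refused whole. The fingers move at their own pace and stop on an object; "grip_force" is the grip in N (left out, the last holds). Time passes only in rows, so rows that repeat a pose let the fingers close. It gives the time, the measured TCP pose, the force and the opening at its end, in the units of the state.
- telemetry.get_obs(): the state, without advancing time (a new reading comes with each control period).
- read_camera(name): name is "side" or "top"; returns a dict with "pixels" (400x640x3 uint8, red, green, blue), "camera_matrix" (3x3 intrinsics, pixels), "pose" (4x4, takes a point from camera to world coordinates). Camera axes: x right, y down, z forward; pixel columns grow to the right and rows downward; lengths in m; the calibration is good to about 2 mm. A picture is of the moment at which its call begins. There is no depth.
- order.hand_in(): hands the job in, once; it reports no verdict.
The state is a dict: "t": time; "qpos": joint angles; "joint_velocities": joint speeds; "effort": joint torques, N m; "tcp_pos": TCP position; "orientation": TCP orientation; "contact_force": force on the tool from outside, world axes, zero at the start; "wrist_torque": the same for the moment, N m; "grip_width": opening from 0.0 (shut) to 1.0 (fully open).
Only numpy, scipy, OpenCV 4.12 (cv2) and the standard library are available. Lean on these libraries where they do the work, as an engineer would, in place of code of your own. Each camera call takes 0.05 s, during which the arm holds its last target.

## Task

Put the desk key (blue grip) away on the key stand, whose hook turns stiffly on its foot and may stand askew: without forcing it, push the key's eye over the leaning nose of the snap hook and past the sprung brass gate, so that the key hangs free in the bowl of the hook with the gate shut behind it. Then press the raised end of the red rocker on top of the hook until it snaps over and locks the gate. Leave the glasses case, the brass letter-box key and the mouse where they are.

Things in the scene. Friction and masses are not known exactly. Their poses are not given: they have to be found in the camera images.
- key_grip (a point): centre (half-way up) of the desk key's blue moulded grip, 46 long x 18 wide x 10 high, lying flat, its parallel sides 18 apart. +x runs along the key to the steel eye, -x to the steel blade (blade end 68 from here), y across the key, z its flat normal. Mass about 45 g. The whole key is 107 long.
- key_eye (a point): centre of the hole of the key's eye, 28.5 toward +x from key_grip, same axes. Hole 11 long (5.5 either way from this point; the grip ends at its near edge) and 10 wide, its axis along z, half-way up the grip. The eye is a loop of 5 mm round steel bar; its far bar's middle line lies 8 beyond this point.
- desk_key: the same key; origin under the centre of the grip, on its underside (5 below key_grip), same axes.
- key_stand: foot of the key stand: fixed dark disc, 110 across, origin at its centre on the desk; its -x faces roughly to the robot. A post stands on it at x = +22 and bends forward into a snap hook. Post and hook turn together about the post, stiffly (0.4 N m, 10 N sideways at the rocker); the hook starts up to 0.45 rad either way from the foot's -x. That angle is not reported: see or feel it, or turn it.
- post (a point): axis of the 12 mm post, on top of its collar, 19 above the desk; axes of the foot. With f the level direction the hook faces (the foot's -x if not askew): nose tip (centre of its round end, 7 mm bar) 62 along f from this axis, 175 above the desk. The nose points along 0.574 f + 0.819 up (leans 35 degrees), straight for 22 back from its tip, then curves back into the bowl (38 along f, wire 152 up).
- gate (a joint): brass sprung gate (4 mm bar, 34 long), hinged between the hook's two cheeks (13 wide over all) 37 above the nose tip, closing the mouth down to the back of the nose. 0 = shut, up to 0.45 rad pushed inward. The eye's far bar, pushed back along the nose, opens it with some 2 to 6 N and it snaps shut once the eye is about 8 past the tip; go to 17. The freed key swings down to hang by its eye.
- rocker (a joint): red rocker on top of the hook, 50 long (along f), 18 wide, its parallel sides pinchable from above (each 5 high, middle 237 above the desk); pivot 38 along f from the post axis, 228 up. 0 = unlocked: end nearer the post raised, its ribbed top 25 along f from the post axis, 246 up. Press that down 10 (about 7 N) to 0.6 rad = locked: a strut blocks the gate. Snaps over at 0.3.
- box_key: bystander: brass key with a round bow, 27x70x8, flat on the desk; origin at the centre of its underside.
- glasses_case: bystander: dark red glasses case, 58 x 155 x 36 high, its length along y; origin at the centre of its underside.
- mouse: bystander: pale computer mouse, 111 x 60 x 36 high, its length along x; origin at the centre of its underside.
Mind the look-alikes: they are no part of the job. What is shaped like the desk_key but pink or purple is not meant. There is more than one size of the key_stand; the job needs the middle-sized.

How it is judged:
On the way, in this order (a step that is already met when the one before it is completed fails the run):
1. the key hangs free in the hook's bowl, let go, with the gate shut behind its eye and the rocker still unlocked (height (world z) of key_eye between 0.13 and 0.16 m and horizontal distance between key_eye and post between 0.02 and 0.055 m and angle between desk_key's own x axis and vertical below 0.5 rad and contact force between the fingers and desk_key below 0.1 N and value of joint gate below 0.06 rad and value of joint rocker below 0.15 rad), for 0.2 s.
2. the rocker has snapped over and locks the gate (value of joint rocker above 0.5 rad and value of joint gate below 0.06 rad), for 0.2 s.
At the end, for the whole second after the job is handed in: The key hangs still in the bowl of the hook, upright with its eye up (within 20 degrees of vertical; the centre of its eye 130 to 160 mm above the desk and 20 to 55 mm from the post's axis), the gate is shut (under 0.06 rad) and the rocker is over in its locked position (above 0.5 rad) (all of step 2 and height (world z) of key_eye between 0.13 and 0.16 m and horizontal distance between key_eye and post between 0.02 and 0.055 m and angle between desk_key's own x axis and vertical below 0.35 rad and linear speed of desk_key below 0.05 m/s); the robot touches nothing.
It fails at once if the key is forced against the stand with more than 25 N (contact force between desk_key and key_stand above 25 N).
It fails at once if the letter-box key, the glasses case or the mouse is shifted by more than 20 mm (distance of any of box_key, glasses_case, mouse from where it was at the start of the episode above 0.02 m).
It also fails if it takes over 64 s, if anything falls off the work surface, if the arm or the gripper's body presses on something with over 40 N, if the wrist force passes 120 N, or if a joint passes its speed limit or range.

## Working session

There is one attempt and no reset: what is moved stays moved. The work goes in short steps, Python scripts to look and compute and a tool call to move; the robot and the scene stay as the last step left them, time stands still between calls to the robot, and variables do not carry over. Pictures are saved under pics/ and viewed, and the job is handed in when it is done.

Besides the shell and the picture viewer there is one more tool, called after ">>>" by a JSON object that holds its "api" and its "payload". arm_command: Moves the arm, as the interface text tells. Its arguments: {"type":"object","properties":{"steps":{"type":"array","items":{"type":"array","items":{"type":"number","minimum":-1,"maximum":1}}},"grip_force":{"type":"number"}},"required":["steps"]}

```bash
mkdir -p pics; cat > h.py <<'E'
import numpy as np, cv2
from rig import telemetry, read_camera, order, env
def shot(n,fn):
    d=read_camera(n); cv2.imwrite('pics/'+fn,d['pixels'][:,:,::-1]); np.savez('pics/'+fn+'.npz',**d); return d
def ray(d,u,v):
    K=np.array(d['camera_matrix']);P=np.array(d['pose']); r=P[:3,:3]@np.linalg.solve(K,[u,v,1.]); return P[:3,3],r/np.linalg.norm(r)
def plane(d,u,v,z):
    o,r=ray(d,u,v); return o+r*(z-o[2])/r[2]
def proj(d,p):
    K=np.array(d['camera_matrix']);P=np.array(d['pose']); c=P[:3,:3].T@(np.array(p)-P[:3,3]); q=K@c; return q[:2]/q[2]
def tri(d1,uv1,d2,uv2):
    o1,r1=ray(d1,*uv1);o2,r2=ray(d2,*uv2)
    s=np.linalg.lstsq(np.c_[r1,-r2],o2-o1,rcond=None)[0]; a=o1+s[0]*r1;b=o2+s[1]*r2
    return (a+b)/2,np.linalg.norm(a-b)
E
python3 - <<'E'
from h import *
a=shot('side','s0.png');b=shot('top','t0.png')
for d in(a,b):print(np.round(d['camera_matrix'],1).tolist(),np.round(d['pose'],3).tolist())
print(telemetry.get_obs(),env.pinch_z)
E
```

```text
[[417.3, 0.0, 314.1], [0.0, 417.3, 199.1], [0.0, 0.0, 1.0]] [[0.94, -0.172, 0.294, 0.105], [-0.34, -0.529, 0.777, -1.108], [0.022, -0.831, -0.556, 0.899], [0.0, 0.0, 0.0, 1.0]]
[[474.6, 0.0, 326.1], [0.0, 474.6, 201.2], [0.0, 0.0, 1.0]] [[0.024, -0.994, 0.109, 0.313], [-0.999, -0.026, -0.024, -0.056], [0.026, -0.108, -0.994, 1.748], [0.0, 0.0, 0.0, 1.0]]
{'t': 0.1, 'qpos': array([ 1.13392268e+00,  2.45711776e-01,  1.55888331e+00, -3.14057402e-05,
        1.33870028e+00, -1.74071005e-01]), 'joint_velocities': array([ 0.00017808, -0.00280827, -0.00210098, -0.00117401,  0.00040738,
        0.00037328]), 'effort': array([ 4.79380415e-04, -4.30668998e+01, -3.27129829e+01, -1.31907377e-04,
        2.83059708e-03, -1.35805632e-05]), 'tcp_pos': array([0.16863264, 0.62723039, 0.23031601]), 'orientation': array([-4.11547804e-01, -3.11403148e+00,  2.56483773e-03]), 'contact_force': array([ 0.48882969, -0.08891051,  0.53098946]), 'wrist_torque': array([0.00020315, 0.01853045, 0.01460338]), 'grip_width': 1.0014006312330062} -0.0187
```

View pics/s0.png

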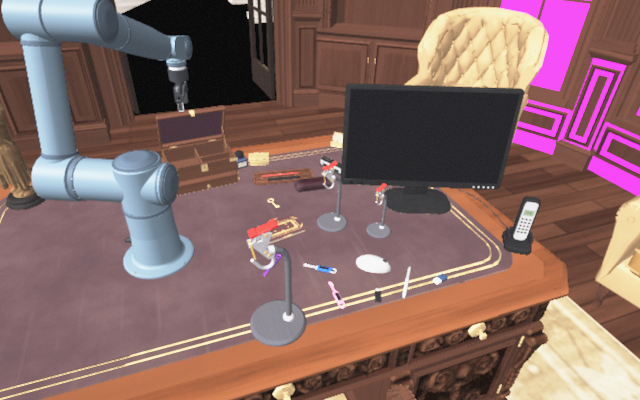

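View pics/t0.png

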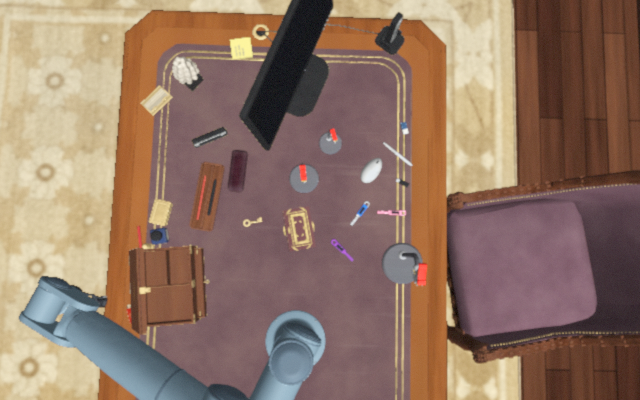

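Candidates for the key: blue (top 360,213; side 320,268), purple (342,250) and pink (392,212). I choose the blue one. Candidates for the stand: discs at top (304,178), (330,143) and (403,263). The one at (304,178) looks middle-sized, so I'll check it in crops.

```bash
python3 - <<'E'
from h import *
a=dict(np.load('pics/s0.png.npz'));b=dict(np.load('pics/t0.png.npz'))
I=b['pixels'][:,:,::-1]; S=a['pixels'][:,:,::-1]
cv2.imwrite('pics/c1.png',cv2.resize(I[125:285,270:435],None,fx=4.5,fy=3.7*1.0 if 0 else 3.7,interpolation=3)[:600,:800])
cv2.imwrite('pics/c2.png',cv2.resize(S[145:295,240:400],None,fx=5,fy=4,interpolation=3))
# disc extents
for uvs in [((291,178),(319,178)),((319,143),(341,143)),((382,264),(424,264))]:
    p=[plane(b,*u,0.01) for u in uvs];print(p,np.linalg.norm(p[0]-p[1]))
hsv=cv2.cvtColor(I,cv2.COLOR_BGR2HSV);m=cv2.inRange(hsv,(95,140,80),(125,255,255));m[:190]=0;m[235:]=0;m[:,:340]=0;m[:,:380].any();m[:,380:]=0
n,l,st,c=cv2.connectedComponentsWithStats(m);print(st,c)
ys,xs=np.nonzero(m);P=np.array([plane(b,x,y,0.008)[:2] for x,y in zip(xs,ys)]);mu=P.mean(0);w,v=np.linalg.eigh(np.cov(P.T));print('top',mu,np.sqrt(w*12),v[:,1])
hsv=cv2.cvtColor(S,cv2.COLOR_BGR2HSV);m=cv2.inRange(hsv,(95,140,80),(125,255,255));m[:255]=0;m[282:]=0;m[:,:295]=0;m[:,345:]=0
ys,xs=np.nonzero(m);P=np.array([plane(a,x,y,0.007)[:2] for x,y in zip(xs,ys)]);mu=P.mean(0);w,v=np.linalg.eigh(np.cov(P.T));print('side',mu,np.sqrt(w*12),v[:,1],len(xs))
E
```

```text
[array([0.58636662, 0.03454823, 0.01      ]), array([ 0.58925616, -0.06896023,  0.01      ])] 0.10354878421778123
[array([ 0.72138612, -0.0656096 ,  0.01      ]), array([ 0.72384573, -0.14782554,  0.01      ])] 0.08225271544920082
[array([ 0.27878167, -0.30651644,  0.01      ]), array([ 0.28234273, -0.46043636,  0.01      ])] 0.15396110748009637
[[     0      0    640    400 255968]
 [   358    205      9     11     32]] [[319.49468293 199.49875766]
 [362.03125    209.4375    ]]
top [ 0.47672281 -0.23069599] [0.01628285 0.04957087] [-0.82690277  0.56234492]
side [ 0.47428388 -0.23497394] [0.01748589 0.04513724] [-0.87697381  0.48053818] 46
```

View pics/c1.png

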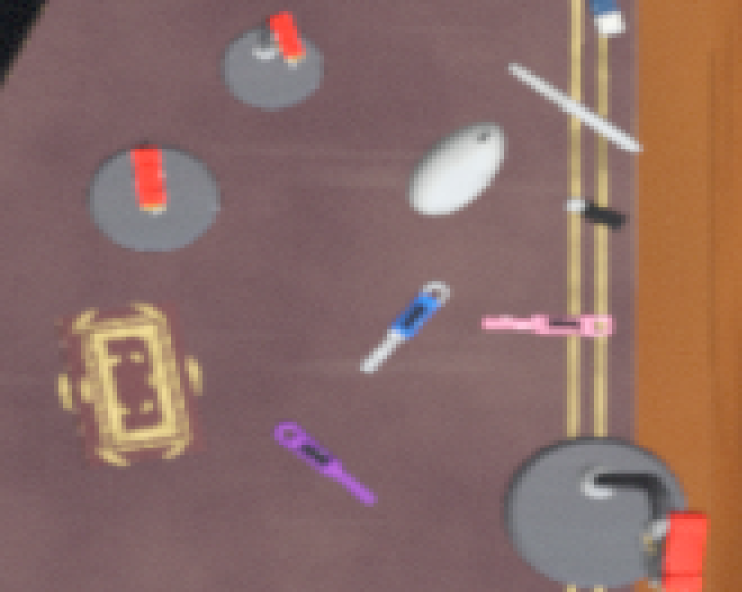

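View pics/c2.png

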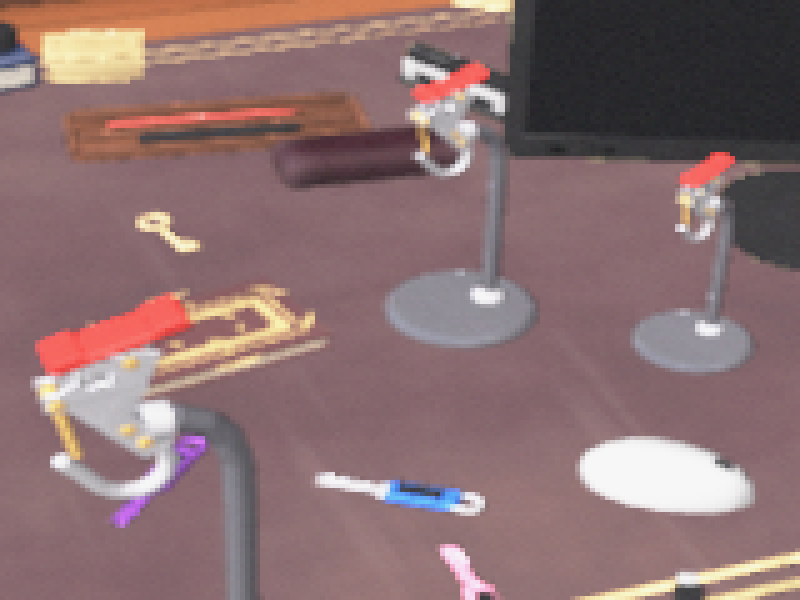

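The three foot discs measure about 104, 82 and 154 mm. The middle one, at top (304,178), is the 110 mm stand, and the blue key is the right one. Next I measure the hook heading and the key axis.

```bash
python3 - <<'E'
from h import *
a=dict(np.load('pics/s0.png.npz'));b=dict(np.load('pics/t0.png.npz'))
I=b['pixels'][:,:,::-1]; S=a['pixels'][:,:,::-1]
def red(img,box):
    hsv=cv2.cvtColor(img,cv2.COLOR_BGR2HSV);m=cv2.inRange(hsv,(0,150,120),(8,255,255))|cv2.inRange(hsv,(172,150,120),(180,255,255))
    k=np.zeros_like(m);k[box[1]:box[3],box[0]:box[2]]=1;m=m*k;ys,xs=np.nonzero(m);return xs,ys
for nm,tb,sb in [('mid',(290,155,320,190),(318,155,342,175)),('big',(410,255,435,290),(240,215,285,245))]:
    xt,yt=red(I,tb);xs,ys=red(S,sb)
    ct=(xt.mean(),yt.mean());cs=(xs.mean(),ys.mean());print(nm,len(xt),len(xs),ct,cs,tri(b,ct,a,cs), (xt.min(),xt.max(),yt.min(),yt.max()),(xs.min(),xs.max(),ys.min(),ys.max()))
    z=tri(b,ct,a,cs)[0][2]
    for d,x,y in((b,xt,yt),(a,xs,ys)):
        P=np.array([plane(d,u,v,z)[:2] for u,v in zip(x,y)]);w,v=np.linalg.eigh(np.cov(P.T));print('  ax',v[:,1],np.sqrt(12*w),P.mean(0))
# disc mask gray
for d,img,box in((b,I,(280,155,330,200)),(a,S,(312,205,352,235))):
    hsv=cv2.cvtColor(img,cv2.COLOR_BGR2HSV);m=cv2.inRange(hsv,(0,0,60),(180,40,150)) 
    k=np.zeros_like(m);k[box[1]:box[3],box[0]:box[2]]=1;m=m*k
    n,l,st,c=cv2.connectedComponentsWithStats(m);i=1+st[1:,4].argmax();cn=cv2.findContours((l==i).astype(np.uint8),0,1)[0][0];h=cv2.convexHull(cn);e=cv2.fitEllipse(h);print('disc',st[i],e,plane(d,*e[0],0.006))
# collar pixels side: ~ (240+487/5, 145+295/4)
print('collar',plane(a,240+487/5,145+296/4,0.017))
print('key eye end',plane(b,270+440/4.5,125+287/3.7,.005),'blade end',plane(b,270+367/4.5,125+371/3.7,.005))
print('side eye end',plane(a,240+484/5,145+505/4,.005),'blade',plane(a,240+316/5,145+480/4,.005))
for u,dd in (((304,178),b),((360,213),b)):
    pass
cv2.imwrite('pics/c3.png',cv2.resize(S[150:230,310:360],None,fx=12,fy=7.5,interpolation=3))
cv2.imwrite('pics/c4.png',np.hstack([cv2.resize(I[190:235,340:380],(400,450),interpolation=3),cv2.resize(I[150:200,280:330],(400,450)) ]))
E
```

```text
mid 77 53 (np.float64(302.4935064935065), np.float64(172.07792207792207)) (np.float64(330.64150943396226), np.float64(164.8679245283019)) (array([ 0.57183558, -0.01400317,  0.23854567]), np.float64(0.0022275225218122653)) (np.int64(300), np.int64(305), np.int64(165), np.int64(180)) (np.int64(323), np.int64(337), np.int64(161), np.int64(169))
  ax [-0.99186947 -0.12725937] [0.01626828 0.04983219] [ 0.57077548 -0.01366121]
  ax [-0.86976679 -0.49346299] [0.02020305 0.06560506] [ 0.57313864 -0.0139759 ]
big 190 234 (np.float64(422.0), np.float64(273.96315789473687)) (np.float64(262.0726495726496), np.float64(228.28205128205127)) (array([ 0.25816386, -0.38101653,  0.32559813]), np.float64(0.00036483913664670995)) (np.int64(417), np.int64(427), np.int64(263), np.int64(285)) (np.int64(248), np.int64(277), np.int64(219), np.int64(237))
  ax [-0.9937183   0.11191045] [0.02566561 0.06496216] [ 0.25836968 -0.38105682]
  ax [-0.93185019 -0.36284326] [0.02746787 0.07749671] [ 0.25824765 -0.3808348 ]
disc [289 164  30  29 563] ((303.56781005859375, 178.22117614746094), (29.366771697998047, 30.11097526550293), 78.83953857421875) [ 0.5874645  -0.01179387  0.006     ]
disc [316 205  32  27 251] ((332.6106262207031, 217.74008178710938), (27.18869972229004, 30.863056182861328), 106.98699951171875) [0.59927412 0.00518983 0.006     ]
collar [ 0.60655653 -0.02086765  0.017     ]
key eye end [ 0.50309818 -0.25192188  0.005     ] blade end [ 0.41746802 -0.19325678  0.005     ]
side eye end [ 0.50832929 -0.25435178  0.005     ] blade [ 0.41961902 -0.19519816  0.005     ]
```

View pics/c3.png

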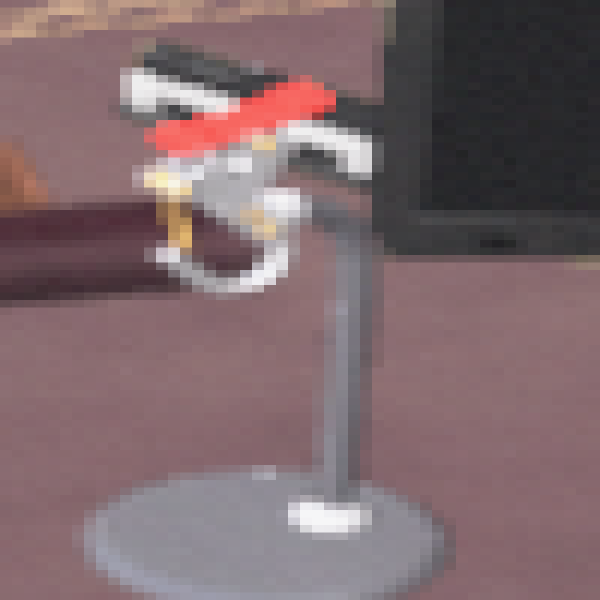

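View pics/c4.png

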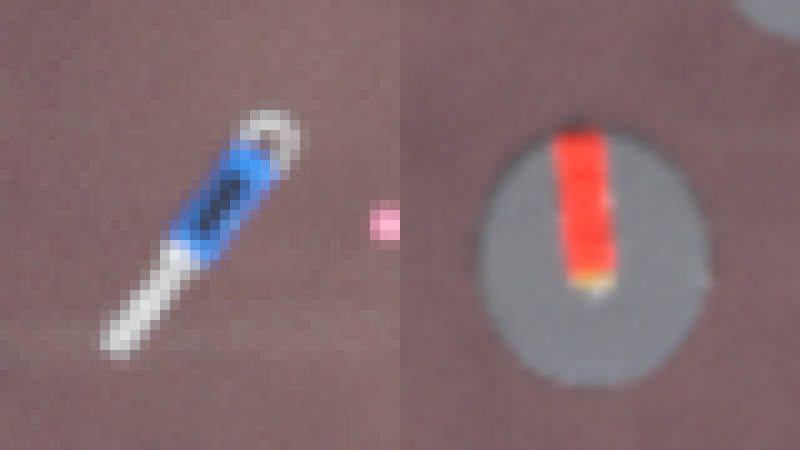

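```bash
cat >> h.py <<'E'
from scipy.spatial.transform import Rotation as Rn
def cmd(pos,head_deg,flip=False):
    o=telemetry.get_obs();R=Rn.from_rotvec(o['orientation']).as_matrix()
    d=R.T@(np.array(pos)-o['tcp_pos']); hx=np.degrees(np.arctan2(R[1,0],R[0,0]))
    t=-(head_deg+(180 if flip else 0)-hx); t=(t+180)%360-180   # tool z down -> sign flips
    print('tcp',np.round(o['tcp_pos'],4),'head',round(hx,1),'q6',round(o['qpos'][5],2),'F',np.round(o['contact_force'],1),'w',round(o['grip_width'],3),'t',round(o['t'],2))
    print('row shift',np.round(d/.15,3),'yaw',round(t/180,4),'deg',round(t,1),'dist mm',np.linalg.norm(d)*1000)
E
python3 - <<'E'
from h import *
a=dict(np.load('pics/s0.png.npz'));b=dict(np.load('pics/t0.png.npz'))
f=np.array([-.992,-.127,0]);post=np.array([.610,-.0105,0])
for n,s,z in(('nose',62,.175),('bowl',38,.152),('rockrear',25,.246),('collar',0,.019),('rockctr',38,.240)):
    p=post+f*s/1000+[0,0,z];print(n,p,proj(a,p),proj(b,p))
cmd((.4427,-.2105,.06),-34.2);cmd((.4427,-.2105,.06),-34.2,True)
E
```

```text
nose [ 0.548496 -0.018374  0.175   ] [323.40569668 183.41449428] [304.14650535 181.89524953]
bowl [ 0.572304 -0.015326  0.152   ] [329.46445693 187.64862218] [303.58375512 175.9481961 ]
rockrear [ 0.5852   -0.013675  0.246   ] [334.18540221 162.24228631] [302.57495181 167.23970904]
collar [ 0.61   -0.0105  0.019 ] [337.20705218 216.72691703] [303.3198344 171.6188432]
rockctr [ 0.572304 -0.015326  0.24    ] [330.60538859 164.68705071] [303.01459565 171.54241648]
tcp [0.1686 0.6272 0.2303] head 164.9 q6 -0.17 F [ 0.5 -0.1  0.5] w 1.001 t 0.1
row shift [-3.216 -4.917  1.143] yaw -0.8937 deg -160.9 dist mm 897.7263842159957
tcp [0.1686 0.6272 0.2303] head 164.9 q6 -0.17 F [ 0.5 -0.1  0.5] w 1.001 t 0.1
row shift [-3.216 -4.917  1.143] yaw 0.1063 deg 19.1 dist mm 897.7263842159957
```

>>> {"api": "arm_command", "payload": {"steps": [[-1,0,0,-0.4,0],[-1,0,0,-0.7,0],[-1,-0.2,0,-0.9,0],[-1,-0.5,-0.1,-0.9,0],[-1,-0.75,-0.3,-0.9,0],[-1,-1,-0.5,-0.9,0],[-1,-1,-0.75,-0.9,0],[-1,-1,-1,-0.9,0]]}}

```text
t: 0.77
tcp_pos: [0.2781, 0.453, 0.3644]
orientation: [-0.415, -3.113, 0.005]
contact_force: [0.7, -0.3, -0.4]
grip_width: 1.003
```

>>> {"api": "arm_command", "payload": {"steps": [[-1,-0.1,-0.25,0,0],[-1,-0.2,-0.5,0,0],[-1,-0.3,-0.75,0,0],[-1,-0.4,-1,0,0]]}}

```text
t: 1.1
tcp_pos: [0.2961, 0.2907, 0.3643]
orientation: [-0.414, -3.113, 0.006]
contact_force: [1.0, -0.6, 0.0]
grip_width: 1.0
```

>>> {"api": "arm_command", "payload": {"steps": [[-1,-0.1,-0.25,0,0],[-1,-0.2,-0.5,0,0],[-1,-0.3,-0.75,0,0],[-1,-0.4,-1,0,0]]}}

```text
t: 1.43
tcp_pos: [0.3142, 0.1287, 0.3645]
orientation: [-0.412, -3.114, 0.006]
contact_force: [1.4, 0.1, 0.4]
grip_width: 0.997
```

```bash
python3 -c "
from h import *
cmd((.4427,-.2105,.08),-34.2,True)"
```

```text
tcp [0.3142 0.1287 0.3645] head 164.9 q6 -1.25 F [1.4 0.1 0.4] w 0.997 t 1.43
row shift [-1.416 -1.953  1.903] yaw 0.1062 deg 19.1 dist mm 460.9233505503104
```

>>> {"api": "arm_command", "payload": {"steps": [[-1,-0.2,-0.25,0,0.03],[-1,-0.4,-0.5,0,0.06],[-1,-0.6,-0.7,0.2,0.09],[-1,-0.7,-0.9,0.4,0.106],[-1,-0.7,-1,0.6,0.106],[-1,-0.7,-1,0.8,0.106]]}}

```text
t: 1.93
tcp_pos: [0.3774, -0.0471, 0.2459]
orientation: [0.928, 2.997, -0.008]
contact_force: [-0.2, -0.1, 0.9]
grip_width: 1.002
```

```bash
python3 -c "
from h import *
cmd((.4427,-.2105,.08),-34.2,True)"
```

```text
tcp [ 0.3774 -0.0471  0.2459] head 145.6 q6 -1.39 F [-0.2 -0.1  0.9] w 1.002 t 1.93
row shift [-0.969 -0.649  1.113] yaw -0.0011 deg -0.2 dist mm 241.81404490965375
```

>>> {"api": "arm_command", "payload": {"steps": [[-1,-0.25,-0.15,0.2,0],[-1,-0.5,-0.3,0.4,0],[-1,-0.75,-0.5,0.6,0],[-1,-0.97,-0.65,0.8,0],[-1,-0.97,-0.65,1,0],[-1,-0.97,-0.65,1,0]]}}

```text
t: 2.43
tcp_pos: [0.4422, -0.2123, 0.0943]
orientation: [0.931, 2.998, -0.007]
contact_force: [0.3, 0.9, 0.0]
grip_width: 1.0
```

```bash
python3 -c "
from h import *
cmd((.4427,-.2105,.002),-34.2,True)
d=shot('side','s1.png');e=shot('top','t1.png')
cv2.imwrite('pics/c5.png',np.hstack([cv2.resize(d['pixels'][200:290,280:370,::-1],(400,400),interpolation=3),cv2.resize(e['pixels'][185:245,330:390,::-1],(400,400),interpolation=3)]))"
```

```text
tcp [ 0.4422 -0.2123  0.0943] head 145.5 q6 -1.64 F [0.3 0.9 0. ] w 1.0 t 2.43
row shift [0.006 0.014 0.615] yaw -0.0017 deg -0.3 dist mm 92.29002342820603
```

View pics/c5.png

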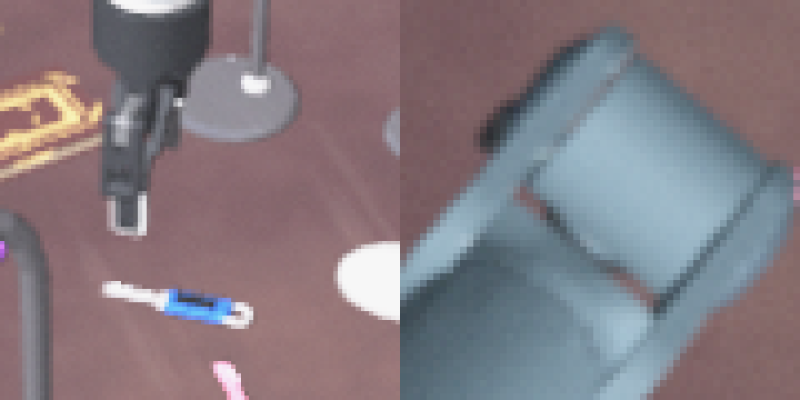

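>>> {"api": "arm_command", "payload": {"steps": [[-1,0,0.01,0.25,0],[-1,0,0.01,0.45,0],[-1,0,0.01,0.58,0],[-1,0,0.01,0.615,0],[-1,0,0.01,0.615,0]]}}

```text
t: 2.95
tcp_pos: [0.44, -0.2081, -0.0002]
orientation: [-0.93, -2.993, 0.001]
contact_force: [0.4, -0.3, -0.4]
grip_width: 0.999
```

>>> {"api": "arm_command", "payload": {"steps": [[1,0,0,0,0],[1,0,0,0,0],[1,0,0,0,0],[1,0,0,0,0],[1,0,0,0,0],[1,0,0,0,0],[1,0,0,0,0],[1,0,0,0,0]], "grip_force": 40}}

```text
t: 3.62
tcp_pos: [0.4405, -0.2083, 0.0004]
orientation: [-0.93, -2.994, 0.001]
contact_force: [0.2, 2.4, 5.4]
grip_width: 0.073
```

>>> {"api": "arm_command", "payload": {"steps": [[1,0,0,0,0],[1,0,0,0,0],[1,0,0,-0.2,0],[1,0,0,-0.4,0],[1,0,0,-0.6,0],[1,0,0,-0.6,0]]}}

```text
t: 4.12
tcp_pos: [0.4443, -0.2109, 0.096]
orientation: [0.931, 2.997, -0.007]
contact_force: [0.3, -0.1, 0.3]
grip_width: 0.073
```

```bash
python3 -c "
from h import *
cmd((.25,-.30,.35),-90,True)
d=shot('side','s2.png')
cv2.imwrite('pics/c6.png',cv2.resize(d['pixels'][200:290,280:370,::-1],(600,600),interpolation=3))"
```

```text
tcp [ 0.4443 -0.2109  0.096 ] head 145.5 q6 -1.64 F [ 0.3 -0.1  0.3] w 0.073 t 4.12
row shift [ 0.722 -1.229 -1.693] yaw 0.3083 deg 55.5 dist mm 331.944717923639
```

View pics/c6.png

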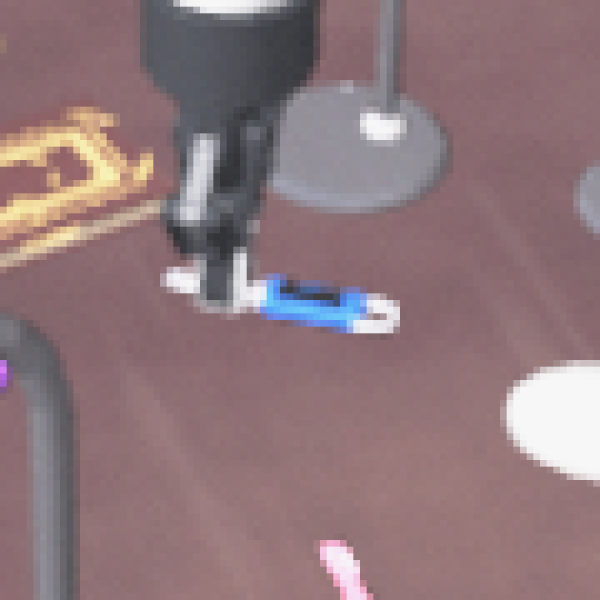

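>>> {"api": "arm_command", "payload": {"steps": [[1,0,0,-0.25,0.03],[1,0.1,0,-0.5,0.06],[1,0.2,0,-0.75,0.1],[1,0.4,0,-1,0.13],[1,0.6,0,-1,0.17],[1,0.7,0,-1,0.2],[1,0.7,0,-1,0.24],[1,0.7,0,-1,0.27],[1,0.7,0,-1,0.308]]}}

```text
t: 4.92
tcp_pos: [0.3558, -0.1494, 0.2416]
orientation: [-2.226, -2.216, 0.005]
contact_force: [-1.1, -0.5, -0.5]
grip_width: 0.071
```

>>> {"api": "arm_command", "payload": {"steps": [[1,0,0,-0.2,0],[1,0,0,-0.4,0],[1,0,0,-0.6,0],[1,0,0,-0.8,0],[1,0,0,-0.8,0]]}}

```text
t: 5.33
tcp_pos: [0.3575, -0.1505, 0.3666]
orientation: [2.221, 2.211, -0.004]
contact_force: [0.5, 0.3, -0.2]
grip_width: 0.07
```

```bash
python3 -c "
from h import *
cmd((.25,-.305,.36),-90,True)"
```

```text
tcp [ 0.3575 -0.1505  0.3666] head 89.7 q6 -0.69 F [ 0.5  0.3 -0.2] w 0.07 t 5.33
row shift [-1.033 -0.712  0.049] yaw -0.0015 deg -0.3 dist mm 188.34714482919458
```

>>> {"api": "arm_command", "payload": {"steps": [[1,-0.2,-0.15,0,0],[1,-0.4,-0.3,0,0],[1,-0.6,-0.45,0,0],[1,-0.8,-0.6,0,0],[1,-1,-0.71,0,0],[1,-1,-0.71,0,0]]}}

```text
t: 5.83
tcp_pos: [0.2473, -0.3033, 0.3647]
orientation: [2.232, 2.205, -0.005]
contact_force: [1.4, -0.1, 0.4]
grip_width: 0.069
```

```bash
python3 -c "
from h import *
cmd((.25,-.305,.33),-90,True)
d=shot('side','s3.png')
cv2.imwrite('pics/c7.png',cv2.resize(d['pixels'][170:260,220:320,::-1],(800,600),interpolation=3))"
```

```text
tcp [ 0.2473 -0.3033  0.3647] head 89.3 q6 -1.17 F [ 1.4 -0.1  0.4] w 0.069 t 5.83
row shift [-0.01   0.018  0.231] yaw -0.0039 deg -0.7 dist mm 34.84317078399384
```

View pics/c7.png

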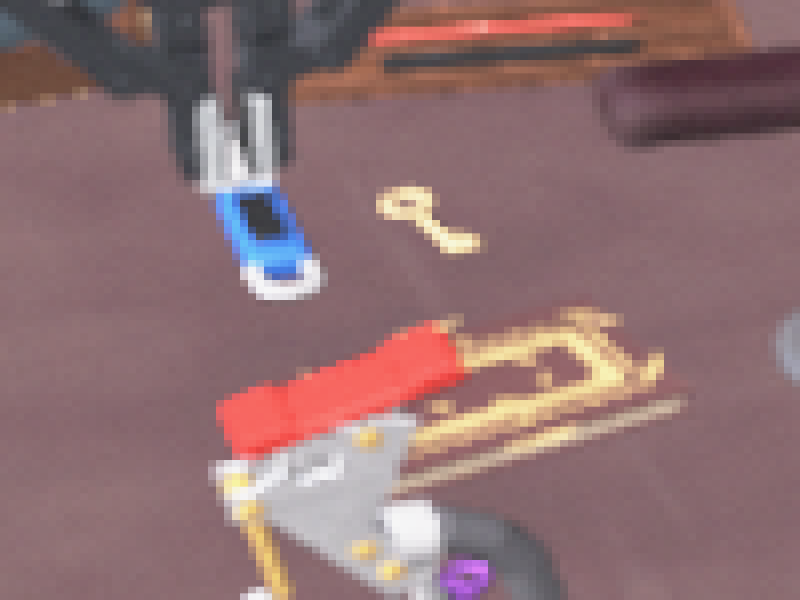

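```bash
python3 -c "
from h import *
d=dict(np.load('pics/s3.png.npz'))
z=.369
print('eye',plane(d,255.4,211.0,z),'end',plane(d,255.4,214.5,z))
for L in(.06,.0695,.08): print(L,proj(d,(.2473,-.3033-L,z)))
for q in((.258,-.381,.33),(.258,-.368,.33),(.258,-.394,.33)):print(proj(d,q),(proj(d,q)-[220,170])*[8,6.667])
"
```

```text
eye [ 0.24748628 -0.37192457  0.369     ] end [ 0.24450552 -0.38460749  0.369     ]
0.06 [254.40962703 208.84750397]
0.0695 [255.40877988 211.23730699]
0.08 [256.53219046 213.9243133 ]
[261.98664504 226.715197  ] [335.89316035 378.12021842]
[260.57931346 223.3518547 ] [324.63450765 355.6968153 ]
[263.42502278 230.15273562] [347.40018224 401.03828839]
```

>>> {"api": "arm_command", "payload": {"steps": [[1,0.05,0,0.08,0],[1,0.05,0,0.16,0],[1,0.05,0,0.22,0],[1,0.05,0,0.22,0]], "grip_force": 20}}

```text
t: 6.22
tcp_pos: [0.2487, -0.2926, 0.3285]
orientation: [-2.23, -2.211, -0.001]
contact_force: [-1.0, 0.8, -1.1]
grip_width: 0.065
```

>>> {"api": "arm_command", "payload": {"steps": [[1,0,0,0.03,0],[1,0,0,0.06,0],[1,0,0,0.06,0]]}}

```text
t: 6.47
tcp_pos: [0.249, -0.2924, 0.3194]
orientation: [-2.229, -2.212, -0.001]
contact_force: [-0.3, 2.8, 4.2]
grip_width: 0.068
```

>>> {"api": "arm_command", "payload": {"steps": [[1,0,0,0.03,0],[1,0,0,0.06,0],[1,0,0,0.06,0]]}}

```text
t: 6.72
tcp_pos: [0.249, -0.2929, 0.3103]
orientation: [-2.23, -2.212, 0.001]
contact_force: [-0.4, -0.6, 3.4]
grip_width: 0.075
```

```bash
python3 -c "
from h import *
cmd((.25,-.305,.33),-90,True)
d=shot('side','s4.png')
cv2.imwrite('pics/c8.png',cv2.resize(d['pixels'][170:260,220:320,::-1],(800,600),interpolation=3))"
```

```text
tcp [ 0.249  -0.2929  0.3103] head 89.5 q6 -1.16 F [-0.4 -0.6  3.4] w 0.075 t 6.72
row shift [-0.081  0.007 -0.131] yaw -0.0026 deg -0.5 dist mm 23.145099207490457
```

View pics/c8.png

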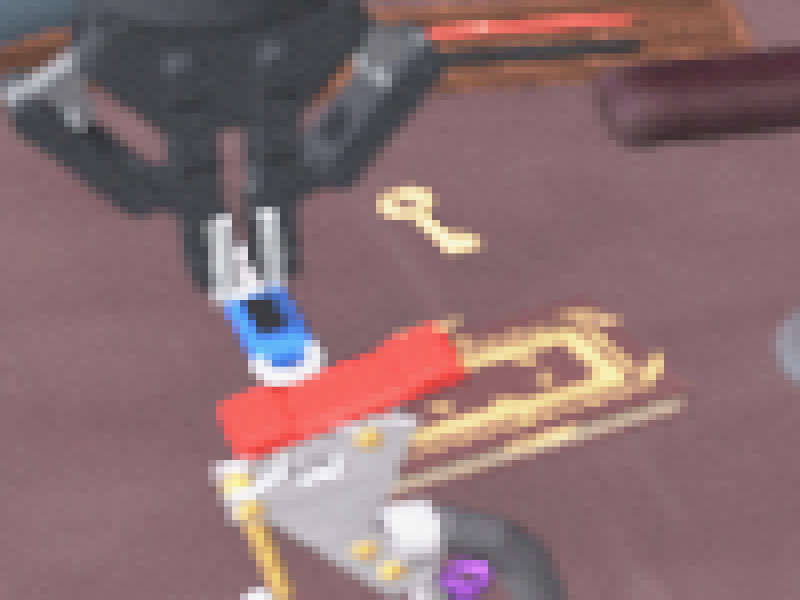

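>>> {"api": "arm_command", "payload": {"steps": [[1,-0.04,0,0,0],[1,-0.04,0,0.03,0],[1,-0.04,0,0.06,0],[1,-0.04,0,0.09,0],[1,-0.04,0,0.09,0]]}}

```text
t: 7.18
tcp_pos: [0.2488, -0.2989, 0.2964]
orientation: [-2.23, -2.211, -0.0]
contact_force: [-0.1, 1.8, 3.2]
grip_width: 0.069
```

```bash
python3 -c "
from h import *
cmd((.25,-.305,.33),-90,True)
d=shot('side','s5.png')
cv2.imwrite('pics/c9.png',cv2.resize(d['pixels'][170:260,220:320,::-1],(800,600),interpolation=3))"
```

```text
tcp [ 0.2488 -0.2989  0.2964] head 89.5 q6 -1.16 F [-0.1  1.8  3.2] w 0.069 t 7.18
row shift [-0.041  0.008 -0.224] yaw -0.0027 deg -0.5 dist mm 34.22311441838841
```

View pics/c9.png

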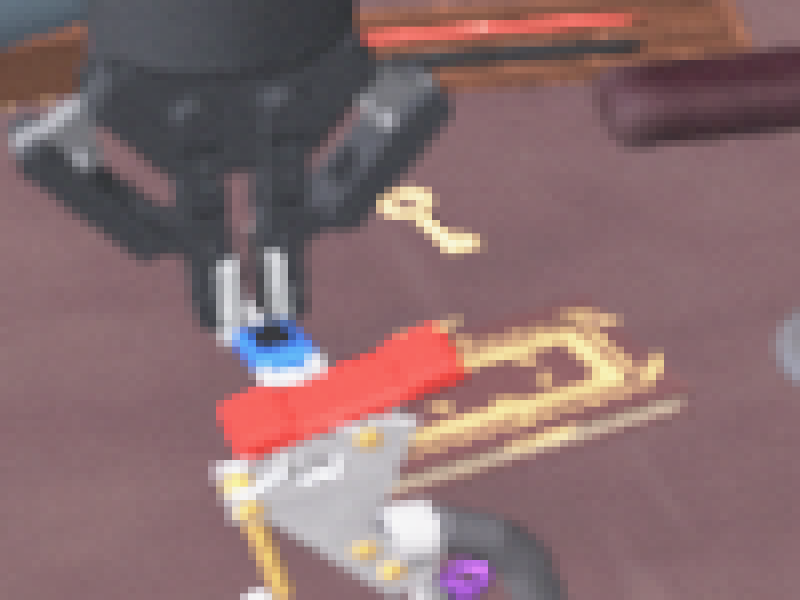

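>>> {"api": "arm_command", "payload": {"steps": [[1,0.05,0,-0.15,0],[1,0.2,0,-0.3,-0.03],[1,0.4,0.1,-0.5,-0.06],[1,0.6,0.25,-0.5,-0.1],[1,0.8,0.4,-0.5,-0.14],[1,1,0.55,-0.5,-0.18],[1,1,0.55,-0.5,-0.22],[1,1,0.55,-0.5,-0.26],[1,1,0.55,-0.5,-0.3]], "grip_force": 60}}

```text
t: 7.98
tcp_pos: [0.3328, -0.1479, 0.3704]
orientation: [-0.974, -2.983, -0.005]
contact_force: [0.1, 0.7, 0.6]
grip_width: 0.057
```

>>> {"api": "arm_command", "payload": {"steps": [[1,0,0,0.1,-0.04],[1,0,0,0.2,-0.08],[1,0,0,0.3,-0.12],[1,0,0,0.4,-0.16],[1,0,0,0.5,-0.2],[1,0,0,0.5,-0.24],[1,0,0,0.5,-0.24]]}}

```text
t: 8.57
tcp_pos: [0.3318, -0.1466, 0.2932]
orientation: [0.197, -3.13, -0.013]
contact_force: [0.6, 0.2, -0.5]
grip_width: 0.06
```

```bash
python3 -c "
from h import *
cmd((.465,-.029,.20),7.3,True)
d=shot('side','s6.png');shot('top','t6.png')
cv2.imwrite('pics/c10.png',cv2.resize(d['pixels'][120:240,240:360,::-1],(600,600),interpolation=3))"
```

```text
tcp [ 0.3318 -0.1466  0.2932] head -172.8 q6 -2.43 F [ 0.6  0.2 -0.5] w 0.06 t 8.57
row shift [-0.982  0.661  0.622] yaw -0.0005 deg -0.1 dist mm 200.63568056793773
```

View pics/c10.png

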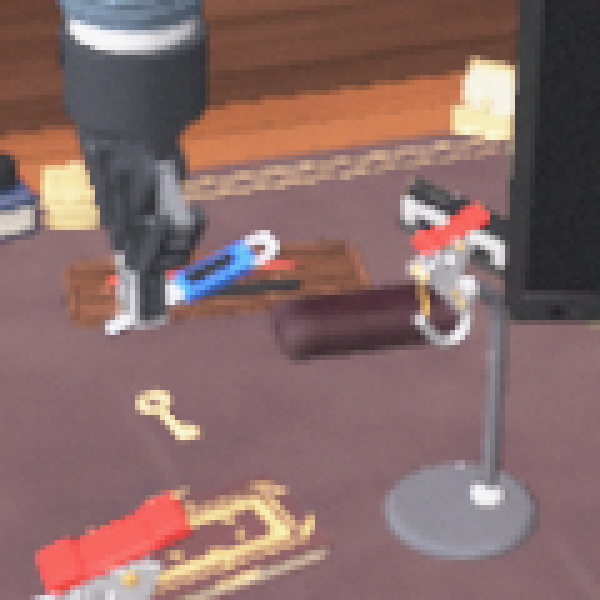

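```bash
cat >> h.py <<'E'
def onv(d,u,v,p,head):
    h=np.radians(head);n=np.array([-np.sin(h),np.cos(h),0]);o,r=ray(d,u,v);X=o+r*((np.array(p)-o)@n)/(r@n);return X
E
python3 -c "
from h import *
d=dict(np.load('pics/s6.png.npz'));p=np.array([.3318,-.1466,.2932]);h=7.2
hv=np.array([np.cos(np.radians(h)),np.sin(np.radians(h)),0])
for n,u,v in(('eye',240+264/5,120+245/5),('blade',240+112/5,120+325/5),('tip',240+275/5,120+240/5),('gripL',240+178/5,120+290/5),('gripR',240+250/5,120+252/5)):
    X=onv(d,u,v,p,h);print(n,X,'along',(X-p)@hv*1000,'up',(X[2]-p[2])*1000)
"
```

```text
eye [ 0.40620084 -0.13720099  0.31896685] along 74.99217882237998 up 25.76685267759671
blade [ 0.31499904 -0.14872246  0.29061537] along -16.934497773315673 up -2.5846292017353
tip [ 0.41292258 -0.13635183  0.32055132] along 81.76734166973607 up 27.351317857322922
gripL [ 0.35421774 -0.14376798  0.30297356] along 22.595913879726417 up 9.773558984252361
gripR [ 0.39767041 -0.13827863  0.31654999] along 66.39395062597974 up 23.349988263387633
```

```bash
cat >> h.py <<'E'
f=np.array([-.992,-.127,0]);f/=np.linalg.norm(f);U=np.array([0,0,1.]);tip=np.array([.5485,-.0175,.175]);dn=.574*f+.819*U;nw=-.819*f+.574*U
def tcpat(s,al=.075,up=.0258,off=0.0007):
    return tip-s*dn-off*nw+f*al-U*up
E
python3 -c "
from h import *
for s in(-.04,-.018,0,.017):print(s,tcpat(s))
cmd(tcpat(-.04),7.3,True)"
```

```text
-0.04 [ 0.4507644  -0.03001252  0.1815582 ]
-0.018 [ 0.46329016 -0.02840892  0.1635402 ]
0 [ 0.47353852 -0.02709688  0.1487982 ]
0.017 [ 0.48321752 -0.02585774  0.1348752 ]
tcp [ 0.3325 -0.1473  0.295 ] head -173.1 q6 -2.42 F [ 0.2 -0.4 -0.7] w 0.061 t 8.67
row shift [-0.879  0.677  0.758] yaw -0.0022 deg -0.4 dist mm 201.53834590439817
```

>>> {"api": "arm_command", "payload": {"steps": [[1,0,0.2,0,0],[1,-0.2,0.4,0.1,0],[1,-0.4,0.6,0.2,0],[1,-0.6,0.68,0.3,0],[1,-0.8,0.68,0.45,0],[1,-0.87,0.68,0.6,0],[1,-0.87,0.68,0.75,0],[1,-0.87,0.68,0.75,0]], "grip_force": 100}}

```text
t: 9.33
tcp_pos: [0.447, -0.0284, 0.1782]
orientation: [0.186, -3.124, -0.014]
contact_force: [-0.1, 0.9, -1.5]
grip_width: 0.032
```

```bash
python3 -c "
from h import *
cmd(tcpat(-.018),7.3,True)
d=shot('side','s7.png')
cv2.imwrite('pics/c11.png',cv2.resize(d['pixels'][150:210,275:355,::-1],(800,600),interpolation=3))
o=telemetry.get_obs()['tcp_pos']; E=o-f*.075+U*.0258
print('eye px crop',(proj(d,E)-[275,150])*10,'tip',(proj(d,tip)-[275,150])*10, proj(d,tip))"
```

```text
tcp [ 0.447  -0.0284  0.1782] head -173.2 q6 -2.01 F [-0.1  0.9 -1.5] w 0.032 t 9.33
row shift [-0.109 -0.014  0.096] yaw -0.0026 deg -0.5 dist mm 21.86776314066315
eye px crop [413.36236955 266.48746661] tip [483.12415588 332.82225843] [323.31241559 183.28222584]
```

View pics/c11.png

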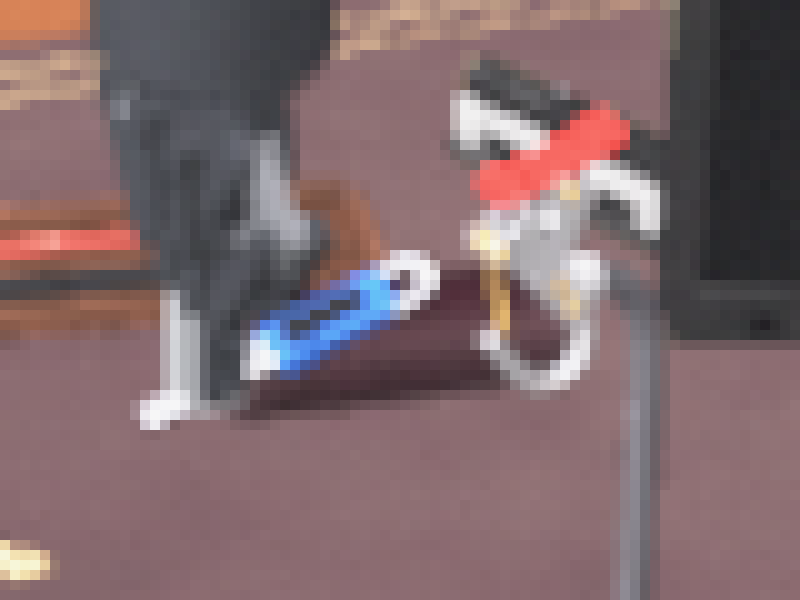

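```bash
python3 -c "
from h import *
d=dict(np.load('pics/s7.png.npz'));p=np.array([.447,-.0284,.1782]);h=7.0
for n,u,v in(('eye',408,281),('blade',150,414),('tip',438,272),('gripL',262,350),('gripR',392,287)):
    X=onv(d,275+u/10,150+v/10,p,h);print(n,'along',-(X-p)@f*1000,'up',(X[2]-p[2])*1000)
X=onv(d,275+48.9,150+34,tip,7.3);print('nose',X)
I=d['pixels'][165:200,308:345,::-1];cv2.imwrite('pics/c12.png',cv2.resize(I,(740,590),interpolation=0))
"
```

```text
eye along 74.24264960956464 up 22.9216318590674
blade along -17.812470631583405 up -3.4804217434830367
tip along 85.21148377555073 up 23.577944512484432
gripL along 21.787066840043394 up 10.258674434047515
gripR along 68.42923551105635 up 22.116389879283687
nose [ 0.55082371 -0.01720233  0.17159255]
```

View pics/c12.png

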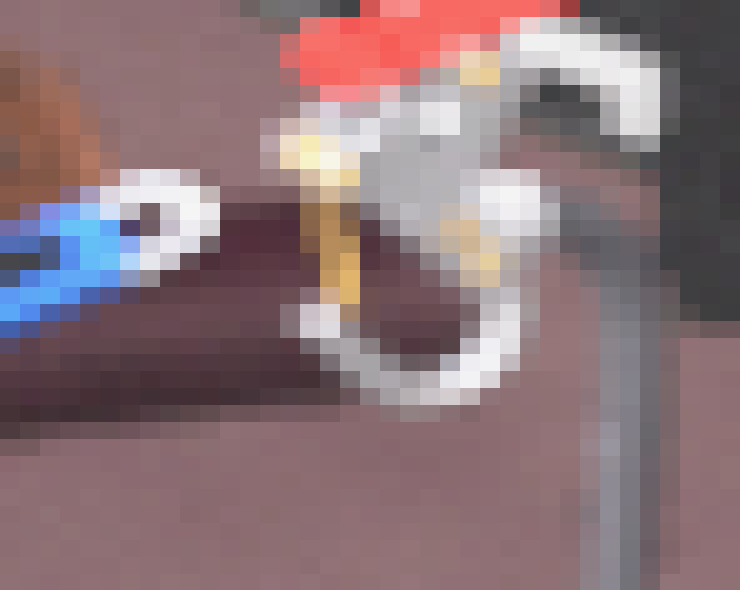

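```bash
python3 -c "
from h import *
d=dict(np.load('pics/s7.png.npz'));p=np.array([.447,-.0284,.1782]);h=7.0
for n,u,v in(('eye',315.2,177.7),('blade',289.5,190.9),('gripL',300.7,184.5),('gripR',313.7,178.2)):
    X=onv(d,u,v,p,h);print(n,'along',-(X-p)@f*1000,'up',(X[2]-p[2])*1000)
d=dict(np.load('pics/s6.png.npz'));p=np.array([.3318,-.1466,.2932])
X=onv(d,292.3,168.5,p,7.2);print('eye',-(X-p)@f*1000,(X[2]-p[2])*1000)
X=onv(d,261.9,184.5,p,7.2);print('blade',-(X-p)@f*1000,(X[2]-p[2])*1000)
"
```

```text
eye along 71.9993053940597 up 24.997808658278526
blade along -19.533272120191732 up -1.1133667332240138
gripL along 19.99731380288108 up 12.61879960381876
gripR along 66.5540805638377 up 24.478736527144413
eye 73.47421438913258 27.732801243284143
blade -18.295805264431117 -0.6121217044195992
```

```bash
sed -i 's/al=.075,up=.0258/al=.072,up=.025/' h.py; python3 -c "
from h import *
cmd(tcpat(-.014),7.3,True)"
```

```text
tcp [ 0.448  -0.029   0.1806] head -173.2 q6 -2.01 F [ 0.4  0.3 -0.1] w 0.029 t 9.38
row shift [-0.138 -0.009  0.129] yaw -0.0027 deg -0.5 dist mm 28.407324544167416
```

>>> {"api": "arm_command", "payload": {"steps": [[1,-0.04,0,0.03,0],[1,-0.09,0,0.08,0],[1,-0.138,-0.01,0.125,0],[1,-0.138,-0.01,0.128,0],[1,-0.138,-0.01,0.128,0]]}}

```text
t: 9.8
tcp_pos: [0.4692, -0.0283, 0.1624]
orientation: [0.185, -3.129, -0.011]
contact_force: [-0.1, -0.6, -0.2]
grip_width: 0.035
```

```bash
python3 -c "
from h import *
d=shot('side','s8.png')
cmd(tcpat(0),7.3,True)
o=telemetry.get_obs()['tcp_pos']; E=o-f*.072+U*.025
print('eye px crop',(proj(d,E)-[300,160]+.5)*15,'tip',(proj(d,tip)-[300,160]+.5)*15)
cv2.imwrite('pics/c13.png',cv2.resize(d['pixels'][160:200,300:350,::-1],(750,600),interpolation=0))"
```

```text
tcp [ 0.4692 -0.0283  0.1625] head -173.2 q6 -2.0 F [-0.   0.3  0. ] w 0.032 t 9.85
row shift [-0.05   0.004  0.086] yaw -0.0029 deg -0.5 dist mm 14.95874517672718
eye px crop [327.98879926 317.48026144] tip [357.18623381 356.73338764]
```

View pics/c13.png

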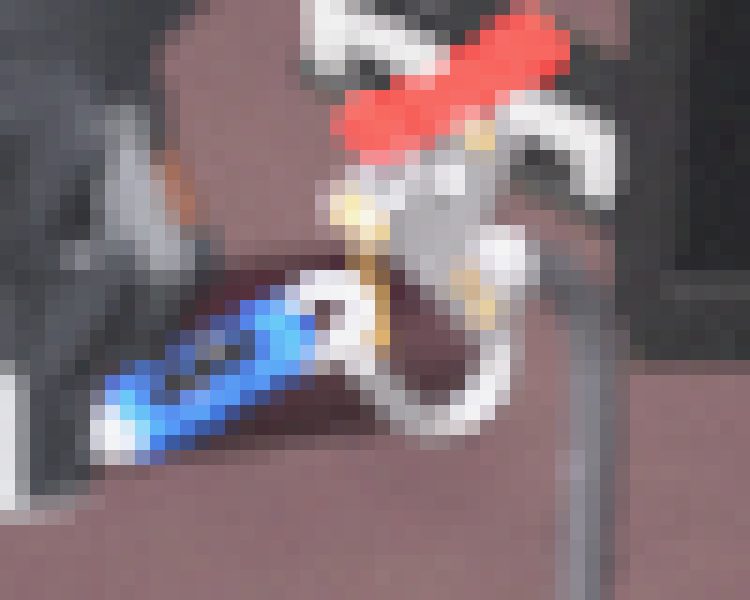

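>>> {"api": "arm_command", "payload": {"steps": [[1,-0.017,0.002,0.029,0],[1,-0.034,0.003,0.058,0],[1,-0.05,0.004,0.086,0],[1,-0.05,0.004,0.086,0]]}}

```text
t: 10.18
tcp_pos: [0.4762, -0.0266, 0.1487]
orientation: [0.185, -3.129, -0.012]
contact_force: [-1.4, -1.2, -0.7]
grip_width: 0.034
```

```bash
python3 -c "
from h import *
d=shot('side','s9.png')
cmd(tcpat(0.008),7.3,True)
cv2.imwrite('pics/c14.png',cv2.resize(d['pixels'][160:200,300:350,::-1],(750,600),interpolation=0))"
```

```text
tcp [ 0.4762 -0.0266  0.1489] head -173.2 q6 -1.99 F [-2.2 -1.3 -0.2] w 0.034 t 10.23
row shift [-0.033 -0.001  0.039] yaw -0.003 deg -0.5 dist mm 7.624725882973061
```

View pics/c14.png

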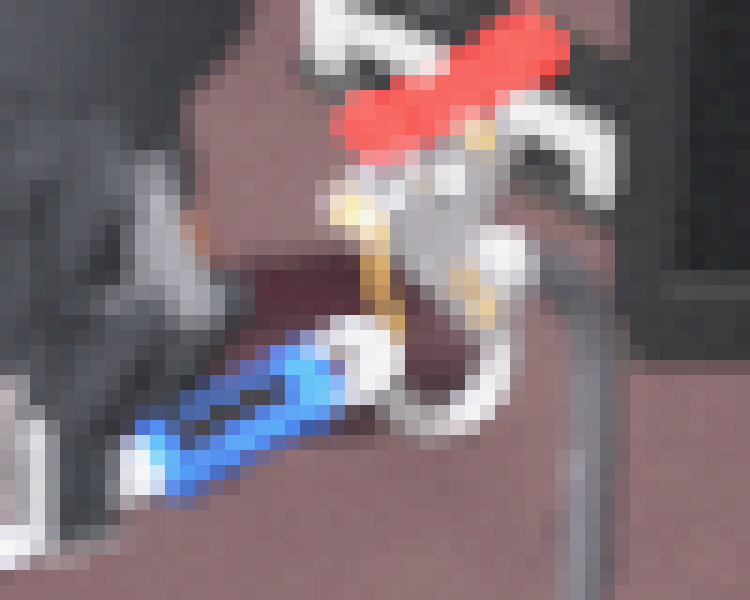

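>>> {"api": "arm_command", "payload": {"steps": [[1,-0.011,0,0.013,0],[1,-0.022,0,0.026,0],[1,-0.033,0,0.04,0],[1,-0.033,0,0.04,0]]}}

```text
t: 10.57
tcp_pos: [0.4815, -0.0258, 0.1426]
orientation: [0.185, -3.129, -0.012]
contact_force: [-0.2, -0.2, -0.5]
grip_width: 0.032
```

```bash
python3 -c "
from h import *
d=shot('side','s10.png')
cmd(tcpat(0.015),7.3,True)
cv2.imwrite('pics/c15.png',cv2.resize(d['pixels'][160:200,300:350,::-1],(750,600),interpolation=0))"
```

```text
tcp [ 0.4814 -0.0258  0.1428] head -173.2 q6 -1.98 F [-0.2  0.8 -0.7] w 0.033 t 10.62
row shift [-0.025 -0.002  0.036] yaw -0.0029 deg -0.5 dist mm 6.591533490225497
```

View pics/c15.png

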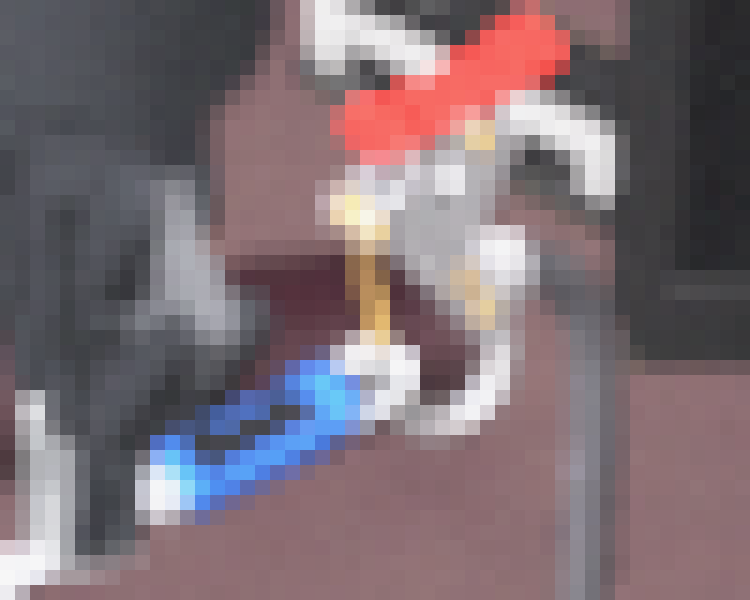

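>>> {"api": "arm_command", "payload": {"steps": [[1,-0.008,0,0.012,0],[1,-0.017,0,0.024,0],[1,-0.025,0,0.036,0],[1,-0.027,0,0.042,0]]}}

```text
t: 10.95
tcp_pos: [0.4855, -0.0253, 0.1362]
orientation: [0.185, -3.129, -0.012]
contact_force: [-0.4, -0.4, -0.5]
grip_width: 0.034
```

```bash
python3 -c "
from h import *
d=shot('side','s11.png')
cmd(tcpat(0.02),7.3,True)
cv2.imwrite('pics/c16.png',cv2.resize(d['pixels'][160:200,300:350,::-1],(750,600),interpolation=0))"
```

```text
tcp [ 0.4854 -0.0252  0.1361] head -173.2 q6 -1.98 F [ 0.5  0.  -1. ] w 0.035 t 11.0
row shift [-0.017 -0.002  0.019] yaw -0.0029 deg -0.5 dist mm 3.820285388062146
```

View pics/c16.png

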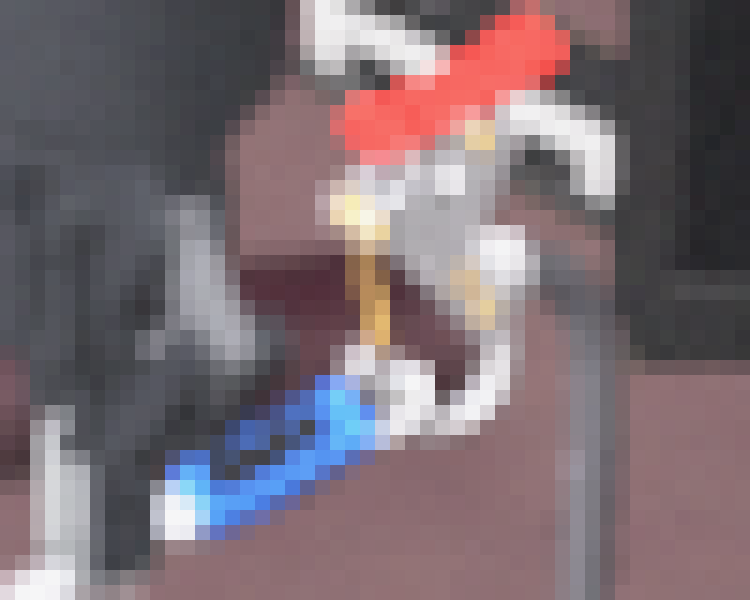

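Past the gate by about 15 mm and the gate is shut. I release the key.

>>> {"api": "arm_command", "payload": {"steps": [[-1,0,0,0,0],[-1,0,0,0,0],[-1,0,0,0,0],[-1,0,0,0,0],[-1,0,0,0,0],[-1,0,0,0,0],[-1,0,0,0,0],[-1,0,0,0,0],[-1,0,0,0,0],[-1,0,0,0,0]]}}

```text
t: 11.83
tcp_pos: [0.4853, -0.0253, 0.1361]
orientation: [0.185, -3.129, -0.013]
contact_force: [-0.2, -0.6, -0.4]
grip_width: 1.002
```

```bash
python3 -c "
from h import *
d=shot('side','s12.png')
cmd(tcpat(-.1),7.3,True)
cv2.imwrite('pics/c17.png',cv2.resize(d['pixels'][150:230,280:360,::-1],(600,600),interpolation=0))"
```

```text
tcp [ 0.4854 -0.0252  0.1361] head -173.2 q6 -1.98 F [ 0.8 -0.5  0.2] w 0.999 t 11.88
row shift [ 0.447 -0.001 -0.633] yaw -0.0029 deg -0.5 dist mm 116.22465543890362
```

View pics/c17.png

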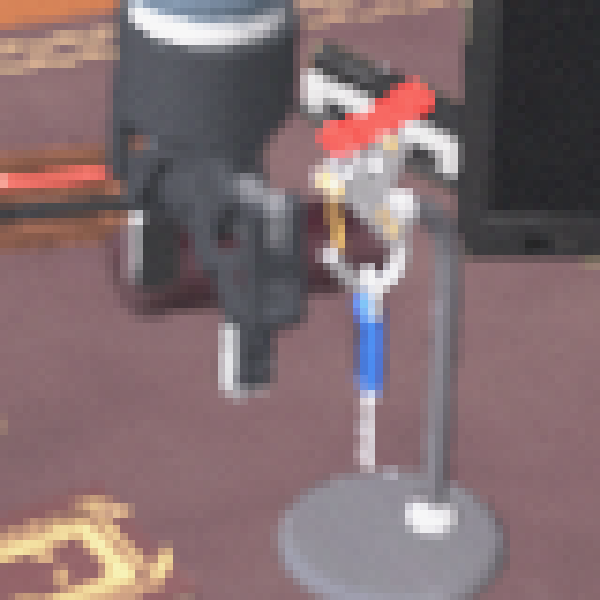

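The key hangs in the bowl with the gate shut. I back off, rise, shut the fingers and go over the raised end of the rocker.

>>> {"api": "arm_command", "payload": {"steps": [[-1,0.2,0,0,0],[-1,0.4,0,0,0],[-1,0.5,0,-0.2,0],[1,0.5,0,-0.45,0],[1,0.5,0,-0.7,0],[1,0.5,0,-0.95,0],[1,0.5,0,-1,0],[1,0.5,0,-1,0]], "grip_force": 40}}

```text
t: 12.55
tcp_pos: [0.4137, -0.0358, 0.2903]
orientation: [0.186, -3.136, -0.008]
contact_force: [-0.2, 0.6, -0.4]
grip_width: 0.298
```

```bash
python3 -c "
from h import *
cmd((.585,-.0122,.28),7.3,True)"
```

```text
tcp [ 0.4137 -0.0358  0.2903] head -173.2 q6 -2.05 F [-0.2  0.6 -0.4] w 0.298 t 12.55
row shift [-1.153  0.021  0.069] yaw -0.0029 deg -0.5 dist mm 173.2636319227667
```

>>> {"api": "arm_command", "payload": {"steps": [[1,-0.25,0,0,0],[1,-0.5,0,0,0],[1,-0.75,0.01,0,0],[1,-1,0.02,0,0],[1,-1,0.02,0,0]]}}

```text
t: 12.97
tcp_pos: [0.5651, -0.0144, 0.2848]
orientation: [0.187, -3.129, -0.012]
contact_force: [-0.9, -0.2, -0.3]
grip_width: -0.003
```

```bash
python3 -c "
from h import *
cmd((.585,-.0122,.255),7.3,True)
d=shot('side','s13.png')
cv2.imwrite('pics/c18.png',cv2.resize(d['pixels'][120:200,280:360,::-1],(600,600),interpolation=0))"
```

```text
tcp [ 0.5651 -0.0144  0.2848] head -173.2 q6 -1.92 F [-0.9 -0.2 -0.3] w -0.003 t 12.97
row shift [-0.135 -0.003  0.198] yaw -0.0025 deg -0.5 dist mm 35.89443378461287
```

View pics/c18.png

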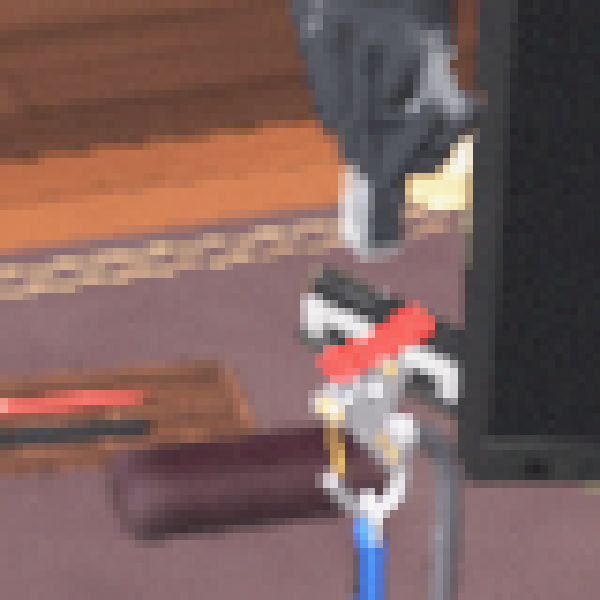

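```bash
python3 -c "
from h import *
a=dict(np.load('pics/s0.png.npz'));b=dict(np.load('pics/t0.png.npz'))
print(tri(b,(266,147),a,(345,184)),tri(b,(246,142),a,(345,184)))"
```

```text
(array([0.69228807, 0.12455002, 0.06072899]), np.float64(0.006732993395918854)) (array([0.72538348, 0.20390648, 0.00707888]), np.float64(0.01581860709952986))
```

Monitor corner is near (0.69, 0.12), well clear of the gripper. I position and press.

>>> {"api": "arm_command", "payload": {"steps": [[1,-0.07,0,0.05,0],[1,-0.14,-0.003,0.1,0],[1,-0.145,-0.003,0.18,0],[1,-0.145,-0.003,0.198,0],[1,-0.145,-0.003,0.198,0]]}}

```text
t: 13.43
tcp_pos: [0.5825, -0.012, 0.2533]
orientation: [0.187, -3.124, -0.013]
contact_force: [-0.5, -0.1, -0.7]
grip_width: -0.002
```

>>> {"api": "arm_command", "payload": {"steps": [[1,0,0,0.03,0],[1,0,0,0.06,0],[1,0,0,0.09,0],[1,0,0,0.11,0],[1,0,0,0.11,0]]}}

```text
t: 13.85
tcp_pos: [0.5842, -0.0121, 0.2397]
orientation: [0.187, -3.132, -0.011]
contact_force: [1.6, 0.1, 1.5]
grip_width: -0.002
```

```bash
python3 -c "
from h import *
cmd((.585,-.0122,.236),7.3,True)
d=shot('side','s14.png')
cv2.imwrite('pics/c19.png',cv2.resize(d['pixels'][140:200,300:360,::-1],(600,600),interpolation=0))"
```

```text
tcp [ 0.5842 -0.0121  0.2397] head -173.2 q6 -1.91 F [1.6 0.1 1.5] w -0.002 t 13.85
row shift [-0.005 -0.001  0.025] yaw -0.0026 deg -0.5 dist mm 3.767257913160061
```

View pics/c19.png

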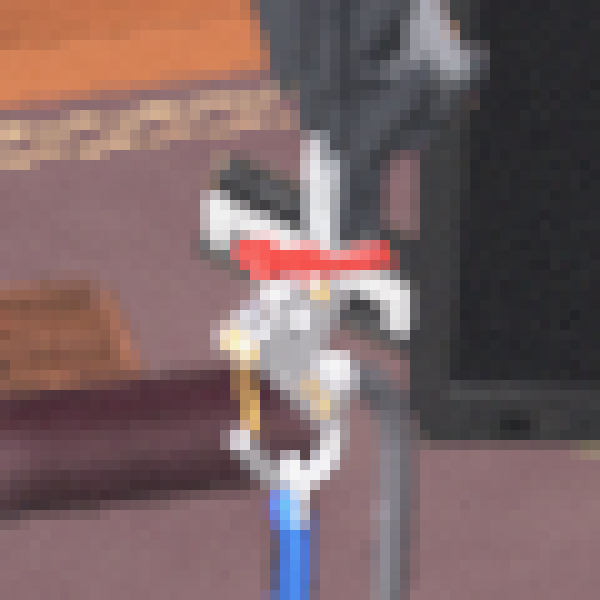

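>>> {"api": "arm_command", "payload": {"steps": [[1,0,0,0.015,0],[1,0,0,0.03,0],[1,0,0,0.03,0]]}}

```text
t: 14.15
tcp_pos: [0.5854, -0.012, 0.2384]
orientation: [-0.187, 3.136, 0.01]
contact_force: [-0.4, 2.2, 12.6]
grip_width: 0.004
```

>>> {"api": "arm_command", "payload": {"steps": [[1,0,0,-0.2,0],[1,0,0,-0.4,0],[1,0.2,0,-0.6,0],[1,0.4,0,-0.8,0],[1,0.7,0,-0.8,0],[1,1,0,-0.8,0],[1,1,0,-0.8,0]]}}

```text
t: 14.73
tcp_pos: [0.4319, -0.0304, 0.3575]
orientation: [0.186, -3.134, -0.01]
contact_force: [1.5, -0.2, -0.5]
grip_width: -0.002
```

```bash
python3 -c "
from h import *
cmd((.585,-.0122,.236),7.3,True)
d=shot('side','s15.png');shot('top','t15.png')
cv2.imwrite('pics/c20.png',cv2.resize(d['pixels'][140:240,280:380,::-1],(600,600),interpolation=0))"
```

```text
tcp [ 0.4319 -0.0304  0.3575] head -173.2 q6 -2.03 F [ 1.5 -0.2 -0.5] w -0.002 t 14.73
row shift [-1.029 -0.005  0.809] yaw -0.0029 deg -0.5 dist mm 196.32895056481203
```

View pics/c20.png

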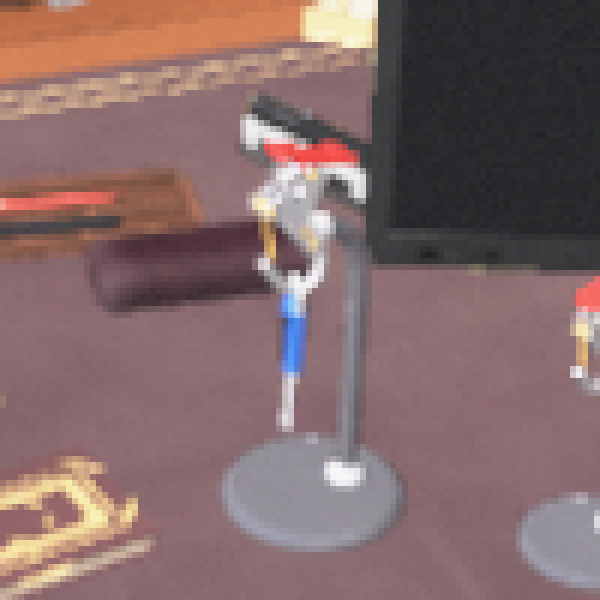

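View pics/t15.png

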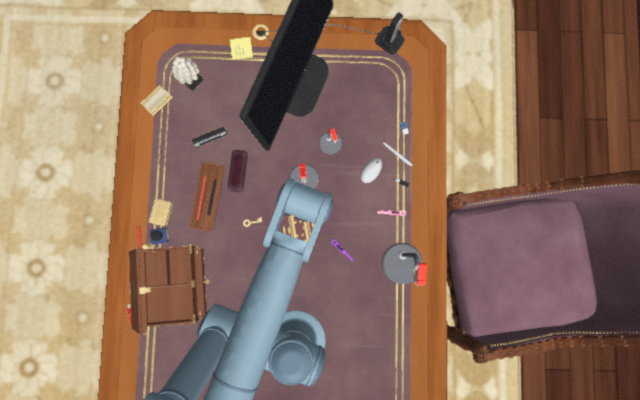

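>>> {"api": "arm_command", "payload": {"steps": [[1,0,0,0,0],[1,0,0,0,0],[1,0,0,0,0],[1,0,0,0,0],[1,0,0,0,0],[1,0,0,0,0],[1,0,0,0,0],[1,0,0,0,0],[1,0,0,0,0],[1,0,0,0,0]]}}

```text
t: 15.67
tcp_pos: [0.4349, -0.0306, 0.3579]
orientation: [-0.185, 3.136, 0.01]
contact_force: [-0.4, -0.1, 0.0]
grip_width: 0.0
```

```bash
python3 -c "
from h import *
d=shot('side','s16.png')
def axis(im):
    hsv=cv2.cvtColor(im[:,:,::-1].copy(),cv2.COLOR_BGR2HSV);m=cv2.inRange(hsv,(0,150,120),(8,255,255))|cv2.inRange(hsv,(172,150,120),(180,255,255))
    m[:155]=0;m[178:]=0;m[:,:315]=0;m[:,:345];m[:,345:]=0
    ys,xs=np.nonzero(m);w,v=np.linalg.eigh(np.cov(xs,ys));return np.c_[xs,ys].mean(0),v[:,1],len(xs),np.sqrt(12*w[1])
def ang(d):
    c,v,n,L=axis(d['pixels']);c0=c-v*8;c1=c+v*8
    A=onv(d,*c0,tip,7.3);B=onv(d,*c1,tip,7.3);D=B-A
    return np.degrees(np.arctan2(D[2],-(D@f))),n
a=dict(np.load('pics/s0.png.npz'));print('before',ang(a),'after',ang(d))
p=(.572,-.0137,.15)
E=onv(d,280+297/6-.5,140+285/6-.5,p,7.3);print(E)
for n in('s12.png','s15.png','s16.png'):
    im=np.load('pics/'+n+'.npz')['pixels'];hsv=cv2.cvtColor(im[:,:,::-1].copy(),cv2.COLOR_BGR2HSV);m=cv2.inRange(hsv,(95,140,80),(125,255,255));m[:180]=0;m[215:]=0;m[:,:320]=0;m[:,340:]=0
    ys,xs=np.nonzero(m);w,v=np.linalg.eigh(np.cov(xs,ys));print(n,xs.mean(),ys.mean(),v[:,1])
cv2.imwrite('pics/c21.png',cv2.resize(d['pixels'][150:220,300:360,::-1],(600,600),interpolation=0))"
```

```text
before (np.float64(-165.45326691815177), 53) after (np.float64(163.31782052409272), 34)
[ 0.57114089 -0.01381005  0.15389125]
s12.png 329.0 196.68 [0. 1.]
s15.png 328.15384615384613 196.76923076923077 [-0.01272076  0.99991909]
s16.png 328.15384615384613 196.5 [0.0140727  0.99990097]
```

View pics/c21.png

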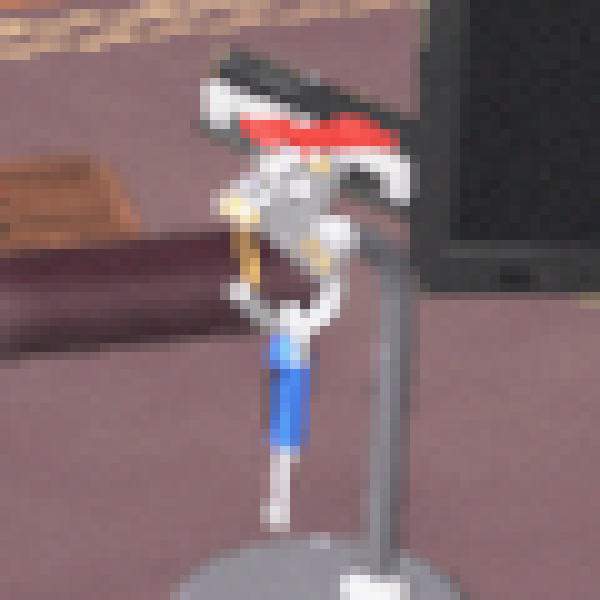

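The rocker turned from +14.5° to −16.7°, about 0.55 rad, so it is over. I wait for the key to settle and look again.

>>> {"api": "arm_command", "payload": {"steps": [[1,0,0,0,0],[1,0,0,0,0],[1,0,0,0,0],[1,0,0,0,0],[1,0,0,0,0],[1,0,0,0,0],[1,0,0,0,0],[1,0,0,0,0],[1,0,0,0,0],[1,0,0,0,0]]}}

```text
t: 16.55
tcp_pos: [0.4349, -0.0307, 0.3579]
orientation: [-0.185, 3.136, 0.01]
contact_force: [0.4, 0.1, -0.3]
grip_width: -0.0
```

>>> {"api": "arm_command", "payload": {"steps": [[1,0,0,0,0],[1,0,0,0,0],[1,0,0,0,0],[1,0,0,0,0],[1,0,0,0,0],[1,0,0,0,0],[1,0,0,0,0],[1,0,0,0,0],[1,0,0,0,0],[1,0,0,0,0]]}}

```text
t: 17.38
tcp_pos: [0.4349, -0.0306, 0.3579]
orientation: [-0.185, 3.136, 0.01]
contact_force: [0.2, 0.2, -0.5]
grip_width: 0.0
```

```bash
python3 -c "
from h import *
L=[]
for i in range(4):
    d=read_camera('side');L.append(d['pixels'][150:220,300:360].astype(int))
print([np.abs(L[i]-L[0]).max() for i in range(4)], np.abs(L[0]-np.load('pics/s16.png.npz')['pixels'][150:220,300:360]).max())
cv2.imwrite('pics/c22.png',cv2.resize(d['pixels'][150:220,300:360,::-1],(600,600),interpolation=0))"
```

```text
[np.int64(0), np.int64(10), np.int64(8), np.int64(8)] 8
```

View pics/c22.png

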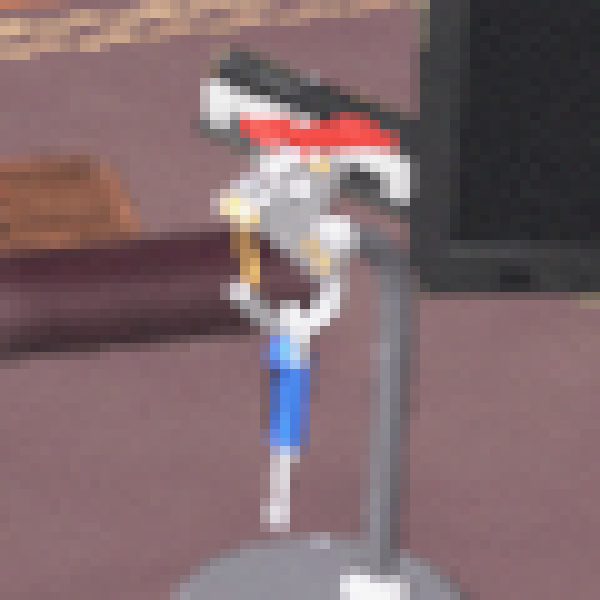

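The key is still, the gate is shut and the rocker is over. I hand the job in.

```bash
python3 -c "
from rig import order
print(order.hand_in())"
```

```text
the job is handed in; nothing more can be done
None
```

The desk key (blue grip) hangs in the bowl of the middle-sized stand's hook, with the gate shut behind it and the rocker pressed over. I handed the job in at about 17.5 s; hand-in gives no verdict.

- **How it went:** I gripped the key by its blade. I tilted its eye up about 16° by pressing it lightly on the big stand's rocker (about 4 N). I then slid the eye about 15 mm down the leaning nose past the gate, with about 2 to 3 N read at the wrist. After letting go I pressed the raised end of the rocker to its stop, about 12.6 N at the wrist.
- **Last checks:** The key stayed still over about 2 s of pictures, hanging near vertical. Its eye was about 0.15 m up and about 39 mm from the post. The gate looked shut, the gripper touched nothing, and the letter-box key, glasses case and mouse looked unmoved in the top view.
- **Less certain:** The rocker's turn came out at about 0.55 rad from the images, against a nominal 0.6; I put that down to coarse pixels. I also saw the key slip about 9 mm in the grip while being tilted, so I re-measured it before pushing it on.

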